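# Roll an oak strip inlay down flush

### The arm

A 6-joint arm with a two-finger parallel gripper is mounted at the origin on the work surface. World frame = base frame: x ahead of the robot, y to its left, z up, the work surface at z = 0. Lengths are in mm, angles in rad, forces in N, time in s.
With the tool pointing down it reaches from about 300 to 750 mm from the base axis. Payload 8.5 kg.
Tool frame: the origin (TCP) lies midway between the tips of the shut fingers; the grasp point (between the pads) lies 19 mm behind it; z points along the fingers, y is the direction in which the jaws open and shut (so a half turn about z gives the same grasp; the last joint's range is limited). The gripper opens to 88 mm and grips with 3 to 60 N. Pads are 18 mm wide; open, the fingers measure 123 mm over their backs; the gripper's body (75 mm by 187 mm) begins 45 mm behind the grasp point.
Start: joints at [-1.379, 0.381, 1.297, -0, 1.464, -0.215], TCP at [217.612, -505.099, 238.748] pointing down, gripper open.
Joint ranges: [-3.11, 3.11], [-0.89, 2.33], [0.22, 2.48], [-1.42, 4.56], [0.17, 2.85], [-2.88, 2.88]. Speed limits (rad/s): [2.39, 2.39, 3.14, 3.14, 3.14, 3.14].

### API

Orientations are given as a rotation vector (axis times angle).
In Python, from workcell import get_state, snapshot, get_calibration, hand_in gives the robot as it stands.
- The arm moves only by the tool play_rows, never from a script. Its arguments are lists of equal length, an entry for each row: "xyz": the shift along the world's x, y, z in units of 40 mm (1.0 is 40 mm), a list of three; "rot": the turn, a rotation vector about the world's x, y, z in degrees, a list of three. A call has 1 to 8 rows; each row is the pose to reach, as a shift and turn from the pose commanded when the call began; what a row does not reach only later rows make up. A row lasts 1/10 s, in which the tool goes at most 50 mm and 8.59 degrees, less where a joint would pass 70% of its speed; a pose out of reach is approached as far as the arm can. A call with a gripper value outside its range is refused whole. "gripper" is the opening, from 0 (shut) to 1 (fully open), set as the call begins (left out, the last holds). The fingers move at their own pace and stop on an object; "squeeze" is the grip in N (left out, the last holds). Time passes only in rows, so rows that repeat a pose let the fingers close. It gives the time, the measured TCP pose, the force and the opening at its end, in the units of the state.
- get_state(): the state, without advancing time (a new reading comes with each control period).
- snapshot(name): name is "scene" or "top" or "wrist"; returns the picture (420x560x3 uint8, red, green, blue); there is no depth.
- get_calibration(name): a dict with "fx", "fy", "cx", "cy" (pixels), "distortion" ([k1, k2, p1, p2, k3] as OpenCV has them; the pictures are not rectified), "extrinsics" (4x4, takes a point from world to camera coordinates). Camera axes: x right, y down, z forward; pixel columns grow to the right and rows downward; lengths in mm; the calibration is good to about 2 mm. A picture is of the moment at which its call begins: read the wrist's pose just before it. get_calibration takes no time and is no camera call; for the wrist camera it gives the pose at the moment of the call.
- hand_in(): hands the job in, once; it reports no verdict.
The state is a dict: "time_s": time; "joints": joint angles; "joint_vel": joint speeds; "effort": joint torques, N m; "tool_pos": TCP position; "tcp_rot": TCP orientation; "wrist_force": force on the tool from outside, world axes, zero at the start; "torque": the same for the moment, N m; "opening": opening from 0.0 (shut) to 1.0 (fully open).
Only numpy, scipy, OpenCV 4.12 (cv2) and the standard library are available. Lean on these libraries where they do the work, as an engineer would, in place of code of your own. Each camera call takes 0.05 s, during which the arm holds its last target.

### The job

Take the hand roller from its wooden rest and roll it along the panel, pressing firmly and steadily but not hard enough to bruise the oak, until every oak strip is bedded down flush with the dark border; the panel's height and slope are uneven, so go by feel. Press with the roller only. Then hang the roller back in its rest, and leave everything else where it is.

Things in the scene. Friction and masses are not known exactly. Their poses are not given: they have to be found in the camera images.
- roller_grip (a point): hand roller: black rubber wheel, 40 mm diameter, 60 mm wide, in a steel yoke, with a green-painted palm grip straight above. This point is the grip's centre: block 64 mm along x, 26 mm along y (flat sides, to be gripped across y), 42 mm high; it lies 80 mm above the wheel's underside, 60 mm above the axle. x is the axle, it rolls along y, z is up. Mass 0.35 to 0.55 kg
- roller: the whole roller; origin at the underside of its wheel, 80 mm straight below the grip's centre, same axes. Under the grip is a steel plate 106 mm (x) by 34 mm (y), its top 58 mm and its underside 54 mm above the origin; its ends stick out beyond the wheel as ears that carry the roller on its rest
- wheel (a joint): turning angle of the roller's rubber wheel about its axle (rad, no limit; 0 at the start)
- rest: wooden saddle rest, fixed, on either side of the panel: foot 130 x 76 mm, two upright cheeks 12 mm thick at x = +47 and -47 mm, tops 74 mm above the bench. Origin under its centre on the bench. The roller hangs in it, axle along x, an ear on each cheek between 6 mm high stops (46 mm apart in y, ears 34 mm). Parked, the grip's centre is 100 mm straight above the origin
- workboard: fixed work board 130 mm (x) by 232 mm (y), origin under its centre on the bench, z up. On it, packed up, is a panel: dark oak border, outside 99 x 196 mm, round an inlay of eight oak strips side by side, each 70 mm along x and 21 mm along y, in all 70 x 168 mm, centred above the origin. Roll along y, axle along x
- inlay (a point): middle of the inlay, 54 mm above the work board's origin, where the border's top would be on even packing; same axes as the board. This point does not show the packing: the panel really lies up to 9 mm higher or lower, and slopes along y by up to 3.5 degrees either way. Find it by feel. Strips start 3 to 4 mm above the border's top
- bed (a point): same point as the middle of the inlay; how the strips behave: pressed anywhere, a strip starts to sink in its bed at 11 to 13 N, slowly (10 N more gives some 60 mm/s), stays where it is left, and stops hard when flush. 15 to 20 N down on the roller is right; more than 30 N on the panel bruises the oak
- strip0 (a joint): how far oak strip 0 has been pressed down (m): 0 = 4 mm proud of the border, 0.004 = flush, bedded home. Centre at y = -73.5 mm of the work board
- strip1 (a joint): how far oak strip 1 has been pressed down (m): 0 = 4 mm proud of the border, 0.004 = flush, bedded home. Centre at y = -52.5 mm of the work board
- strip2 (a joint): how far oak strip 2 has been pressed down (m): 0 = 4 mm proud of the border, 0.004 = flush, bedded home. Centre at y = -31.5 mm of the work board
- strip3 (a joint): how far oak strip 3 has been pressed down (m): 0 = 4 mm proud of the border, 0.004 = flush, bedded home. Centre at y = -10.5 mm of the work board
- strip4 (a joint): how far oak strip 4 has been pressed down (m): 0 = 4 mm proud of the border, 0.004 = flush, bedded home. Centre at y = +10.5 mm of the work board
- strip5 (a joint): how far oak strip 5 has been pressed down (m): 0 = 4 mm proud of the border, 0.004 = flush, bedded home. Centre at y = +31.5 mm of the work board
- strip6 (a joint): how far oak strip 6 has been pressed down (m): 0 = 4 mm proud of the border, 0.004 = flush, bedded home. Centre at y = +52.5 mm of the work board
- strip7 (a joint): how far oak strip 7 has been pressed down (m): 0 = 4 mm proud of the border, 0.004 = flush, bedded home. Centre at y = +73.5 mm of the work board
- bin: bystander: open red screw bin 130 x 100 x 60 mm; origin at its underside
- glue: bystander: white bottle with orange cap, 160 mm tall, 56 mm wide; origin at its underside
- tin: bystander: bare metal tin, 72 mm wide, 70 mm tall; origin at its underside
- mallet: bystander: wooden mallet lying down, 70 mm high, origin mid-length; origin at its underside
- spare: bystander: spare oak strip 70 x 21 x 8 mm lying beside the panel; origin at its underside
- square: bystander: try square, dark wooden stock 110 mm, steel blade 150 mm; origin at its underside
- brush: bystander: brush lying flat; origin at its underside
Not all that is in view belongs to the job. Leave any pink look-alike of the rest alone.

How it is judged:
By the outcome, as a careful person would: the job done as asked, in the order asked, and still so for the second after the job is handed in, with the robot touching nothing.
It also fails if it takes over 70 s, if anything falls off the work surface, if the arm or the gripper's body presses on something with over 40 N, if the wrist force passes 120 N, or if a joint passes its speed limit or range.

## Working session

There is one attempt and no reset: what is moved stays moved. The work goes in short steps, Python scripts to look and compute and a tool call to move; the robot and the scene stay as the last step left them, time stands still between calls to the robot, and variables do not carry over. Pictures are saved under pics/ and viewed, and the job is handed in when it is done.

Besides the shell and the picture viewer there is one more tool, called after "Emit:" in YAML: its name, and indented under it one key for each argument. play_rows: Moves the arm, as the interface text tells. Its arguments: {"type":"object","properties":{"xyz":{"type":"array","items":{"type":"array","items":{"type":"number"}}},"rot":{"type":"array","items":{"type":"array","items":{"type":"number"}}},"gripper":{"type":"number"},"squeeze":{"type":"number"}},"required":["xyz","rot"]}

```bash
mkdir -p pics; ls; cat > h.py <<'E'
import numpy as np, cv2
from workcell import get_state, snapshot, get_calibration, hand_in
def take(n,f):
    c=get_calibration(n); im=snapshot(n); cv2.imwrite('pics/'+f,cv2.cvtColor(im,cv2.COLOR_RGB2BGR)); np.savez('pics/'+f+'.npz',im=im,**{k:np.array(v) for k,v in c.items()}); return im,c
def ld(f):
    return dict(np.load('pics/'+f+'.npz'))
def ray(c,uv):
    K=np.array([[c['fx'],0,c['cx']],[0,c['fy'],c['cy']],[0,0,1]],float)
    p=cv2.undistortPoints(np.array(uv,float).reshape(-1,1,2),K,np.array(c['distortion'],float)).reshape(-1,2)
    E=np.array(c['extrinsics']);R=E[:3,:3];t=E[:3,3]
    d=np.c_[p,np.ones(len(p))]@R
    return -R.T@t,d
def onz(c,uv,z):
    o,d=ray(c,uv); s=(z-o[2])/d[:,2]; return o+d*s[:,None]
def proj(c,P):
    K=np.array([[c['fx'],0,c['cx']],[0,c['fy'],c['cy']],[0,0,1]],float)
    E=np.array(c['extrinsics'])
    return cv2.projectPoints(np.array(P,float).reshape(-1,1,3),cv2.Rodrigues(E[:3,:3])[0],E[:3,3],K,np.array(c['distortion'],float))[0].reshape(-1,2)
E
python3 - <<'E'
from h import *
take('scene','s0.png');take('top','t0.png')
print(get_state())
for n in('scene','top'):print(get_calibration(n))
E
```

```text
pics
{'time_s': 0.1, 'joints': array([-1.37931468e+00,  3.81109329e-01,  1.29812773e+00, -1.39970458e-05,
        1.46359492e+00, -2.15299674e-01]), 'joint_vel': array([ 0.00204329, -0.002489  , -0.00236044, -0.00012651,  0.00096181,
        0.00013358]), 'effort': array([ 3.92791088e-03, -4.38649786e+01, -2.24912453e+01,  7.14847818e-02,
        3.42323491e-02, -5.57210649e-05]), 'tool_pos': array([ 217.55828039, -504.8797643 ,  238.22917831]), 'tcp_rot': array([-3.07562169e+00, -6.34326210e-01, -1.32529056e-06]), 'wrist_force': array([-0.0432479 , -0.08647779, -0.6859417 ]), 'torque': array([-0.00105256,  0.01319557,  0.01185336]), 'opening': 0.9987597872709713}
{'fx': 508.5347391614036, 'fy': 508.5347391614036, 'cx': 274.5228958970326, 'cy': 213.25855628438356, 'distortion': array([0.03750119, 0.        , 0.        , 0.        , 0.        ]), 'extrinsics': array([[ 1.44824361e-01,  9.89457286e-01,  4.29166638e-04,
        -7.63207746e+01],
       [ 8.52233863e-01, -1.24518921e-01, -5.08126441e-01,
        -4.76092176e+02],
       [-5.02715970e-01,  7.39548376e-02, -8.61282379e-01,
         1.83880311e+03],
       [ 0.00000000e+00,  0.00000000e+00,  0.00000000e+00,
         1.00000000e+00]])}
{'fx': 476.38760220165784, 'fy': 476.38760220165784, 'cx': 285.77023955148684, 'cy': 206.0530164905826, 'distortion': array([-0.0812925,  0.       ,  0.       ,  0.       ,  0.       ]), 'extrinsics': array([[ 2.53533828e-03, -9.99962930e-01, -8.22867376e-03,
         1.69920102e+00],
       [-9.96022199e-01, -1.79224838e-03, -8.90874143e-02,
         5.88162834e+02],
       [ 8.90693639e-02,  8.42180847e-03, -9.95989820e-01,
         1.57046168e+03],
       [ 0.00000000e+00,  0.00000000e+00,  0.00000000e+00,
         1.00000000e+00]])}
```

View pics/s0.png

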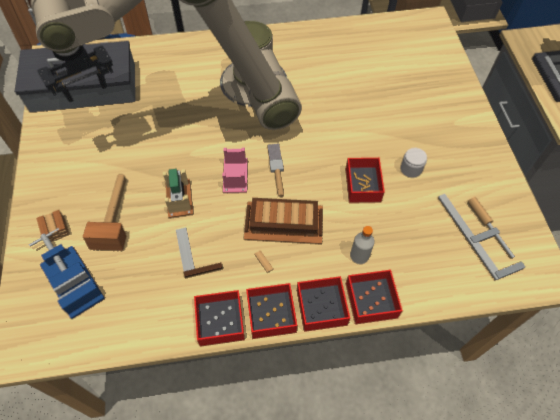

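View pics/t0.png

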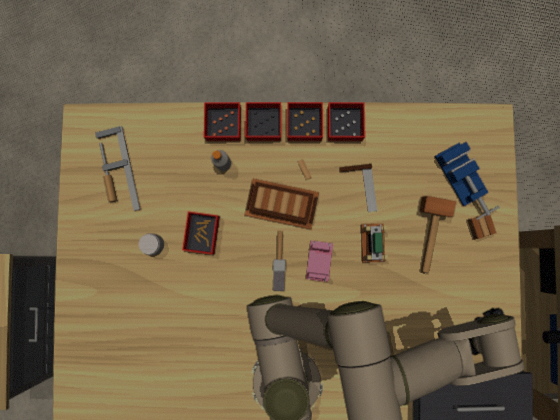

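The roller, the only green grip, hangs in the wooden rest at scene (175,185) / top (375,243). The pink look-alike rest is at scene (235,170) / top (320,261). The panel is at scene (285,218) / top (283,204). Next I check these in close crops.

```bash
python3 - <<'E'
from h import *
a=cv2.imread('pics/t0.png')[195:295,230:410]; b=cv2.imread('pics/s0.png')[150:250,150:330]
cv2.imwrite('pics/c0.png',np.vstack([cv2.resize(x,None,fx=4,fy=3.0,interpolation=cv2.INTER_CUBIC) if 0 else cv2.resize(x,(540,300),interpolation=cv2.INTER_CUBIC) for x in(a,b)]))
for f in('t0.png','s0.png'):
    d=ld(f);h=cv2.cvtColor(d['im'],cv2.COLOR_RGB2HSV)
    m=cv2.inRange(h,(60,90,25),(95,255,255))
    n,l,s,c=cv2.connectedComponentsWithStats(m)
    for i in range(1,n):
        if s[i,4]>15:
            pts=np.argwhere(l==i)[:,::-1]; r=cv2.minAreaRect(pts.astype(np.float32)); print(f,s[i],c[i],r, onz(d,[c[i]],121))
E
```

```text
t0.png [373 233  10  20 158] [377.42405063 242.15822785] ((377.2279357910156, 242.4181671142578), (19.090953826904297, 8.780508041381836), 86.18592071533203) [[ 466.49670736 -285.62212408  121.        ]]
s0.png [169 170  10  22 176] [173.65340909 180.46590909] ((173.50999450683594, 180.56997680664062), (21.920310974121094, 8.485281944274902), 81.8698959350586) [[ 477.45720171 -287.66836547  121.        ]]
```

View pics/c0.png

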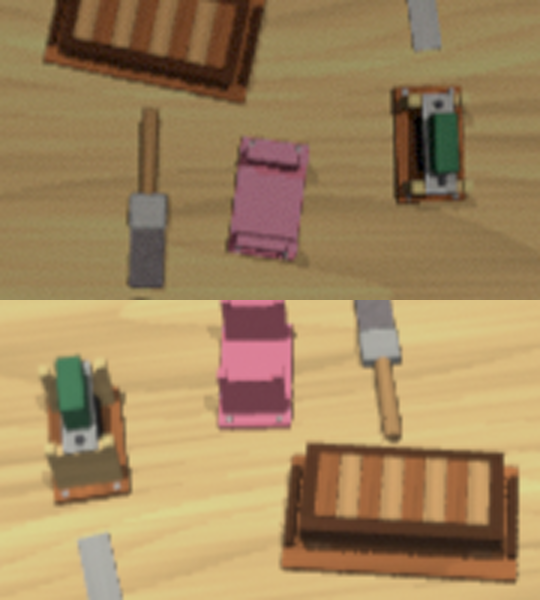

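Emit:
play_rows:
  xyz:
    - [0.8,0.8,0.4]
    - [1.6,1.55,0.8]
    - [2.4,2.3,1.2]
    - [3.2,3.1,1.5]
    - [4.0,3.9,1.5]
    - [4.8,4.7,1.5]
    - [5.4,5.3,1.5]
    - [5.6,5.5,1.5]
  rot:
    - [0,0,-4]
    - [0,0,-8]
    - [0,0,-12]
    - [0,0,-16]
    - [0,0,-20]
    - [0,0,-22]
    - [0,0,-22]
    - [0,0,-22]

```text
time_s: 0.9
tool_pos: [443.1, -282.8, 298.5]
tcp_rot: [-3.141, -0.041, 0.0]
wrist_force: [0.3, -0.2, 0.0]
opening: 1.0
```

```bash
python3 - <<'E'
from h import *
take('wrist','w1.png'); s=get_state(); print(s['tool_pos'],s['tcp_rot'],s['wrist_force'])
E
```

```text
[ 443.08743468 -283.0395767   298.48956718] [-3.14053975e+00 -4.09390069e-02  1.91183535e-04] [-1.06884369  0.86494187 -0.82488361]
```

View pics/w1.png

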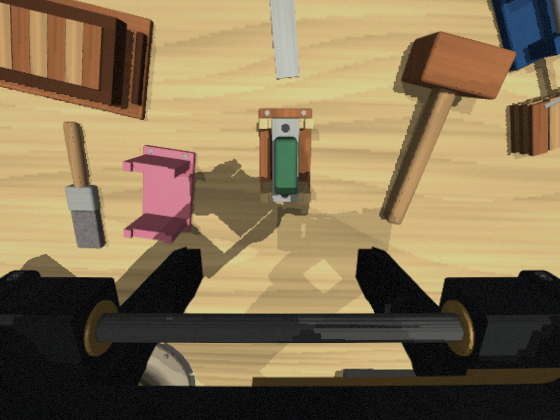

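The wrist view shows the roller in the wooden rest: green grip at (285,166), axle close to world x. The pink rest is off to the left at (165,195).

```bash
python3 - <<'E'
from h import *
d=ld('w1.png');im=d['im'];h=cv2.cvtColor(im,cv2.COLOR_RGB2HSV)
m=cv2.inRange(h,(60,90,25),(95,255,255))
pts=np.argwhere(m[100:230,240:330])[:,::-1]+[240,100]
r=cv2.minAreaRect(pts.astype(np.float32));b=cv2.boxPoints(r);print(r,pts.min(0),pts.max(0))
for z in(121,79):print(z,np.round(onz(d,b,z),1).tolist())
print(d['extrinsics'])
cv2.imwrite('pics/c1.png',cv2.resize(cv2.cvtColor(im,cv2.COLOR_RGB2BGR)[95:225,230:340],None,fx=5,fy=4.6))
E
```

```text
((285.5, 165.5), (57.0, 21.0), 90.0) [275 137] [296 194]
121 [[498.1, -278.1, 121.0], [498.7, -301.0, 121.0], [434.2, -303.8, 121.0], [433.6, -279.4, 121.0]]
79 [[494.7, -277.6, 79.0], [495.4, -303.5, 79.0], [422.5, -306.6, 79.0], [421.8, -279.1, 79.0]]
[[ 2.46669230e-02 -9.99695558e-01 -5.78178818e-04 -2.94469864e+02]
 [-9.49275736e-01 -2.36041901e-02  3.13557680e-01  3.51855528e+02]
 [-3.13475867e-01 -7.18565203e-03 -9.49568980e-01  5.84353037e+02]
 [ 0.00000000e+00  0.00000000e+00  0.00000000e+00  1.00000000e+00]]
```

View pics/c1.png

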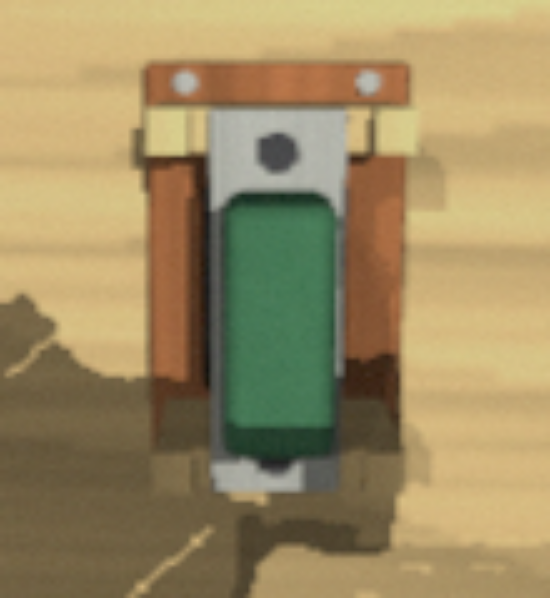

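```bash
python3 - <<'E'
from h import *
d=ld('w1.png')
f=lambda q:[(230+x/5,95+y/4.6) for x,y in q]
print('plate z78',np.round(onz(d,f([(210,108),(348,108),(338,490),(212,490)]),78),1).tolist())
print('grip top',np.round(onz(d,f([(228,195),(333,195),(333,428),(226,428)]),121),1).tolist())
print('cheek stops z80',np.round(onz(d,f([(146,106),(418,106),(146,155),(418,155)]),80),1).tolist())
print('foot edge far',np.round(onz(d,f([(145,62),(408,62)]),20),1).tolist(), np.round(onz(d,f([(145,62),(408,62)]),15),1).tolist())
print('side foot',np.round(onz(d,f([(148,160),(152,440),(405,160),(402,350)]),20),1).tolist())
t=ld('t0.png');s=ld('s0.png')
# triangulate grip top centre
o1,d1=ray(t,[[377.2,242.4]]);
E
python3 - <<'E'
import sys;sys.path.insert(0,'.')
import os;os.chdir('.')
from h import *
b=[cv2.resize(cv2.imread('pics/'+f)[y-25:y+25,x-25:x+25],(400,400),interpolation=cv2.INTER_CUBIC) for f,x,y in(('t0.png',375,243),('s0.png',178,188))]
cv2.imwrite('pics/c2.png',np.hstack(b))
E
```

```text
plate z78 [[516.5, -273.5, 78.0], [517.3, -307.0, 78.0], [412.0, -309.2, 78.0], [411.1, -275.9, 78.0]]
grip top [[497.7, -278.8, 121.0], [498.3, -301.7, 121.0], [441.4, -304.1, 121.0], [440.7, -279.5, 121.0]]
cheek stops z80 [[516.7, -258.1, 80.0], [518.3, -323.7, 80.0], [504.2, -258.2, 80.0], [505.9, -324.4, 80.0]]
foot edge far [[528.1, -253.9, 20.0], [530.0, -327.0, 20.0]] [[528.2, -253.5, 15.0], [530.0, -327.5, 15.0]]
side foot [[499.4, -254.8, 20.0], [410.0, -256.4, 20.0], [501.2, -327.8, 20.0], [441.8, -330.4, 20.0]]
```

View pics/c2.png

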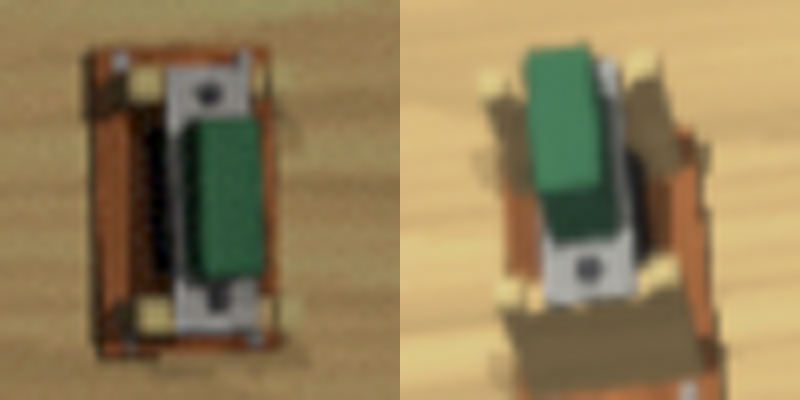

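Emit:
play_rows:
  xyz:
    - [0.3,-0.1,-0.8]
    - [0.53,-0.22,-1.8]
    - [0.53,-0.22,-2.8]
    - [0.53,-0.22,-3.6]
    - [0.53,-0.22,-3.9]
    - [0.53,-0.22,-3.9]
  rot:
    - [0,0,0]
    - [0,0,0]
    - [0,0,0]
    - [0,0,0]
    - [0,0,0]
    - [0,0,0]

```text
time_s: 1.55
tool_pos: [461.9, -294.5, 141.8]
tcp_rot: [-3.14, -0.034, 0.003]
wrist_force: [0.7, 0.7, -1.1]
opening: 1.001
```

```bash
python3 - <<'E'
from h import *
take('wrist','w2.png'); s=get_state(); print(s['tool_pos'],s['tcp_rot'],s['wrist_force'],s['joint_vel'])
E
```

```text
[ 462.60576983 -294.83648602  143.34002201] [3.14106756e+00 3.44201122e-02 2.23432438e-04] [0.04753456 0.18725522 0.11128801] [ 0.00749465 -0.02635101 -0.02894295  0.00353207  0.00600232  0.00370347]
```

View pics/w2.png

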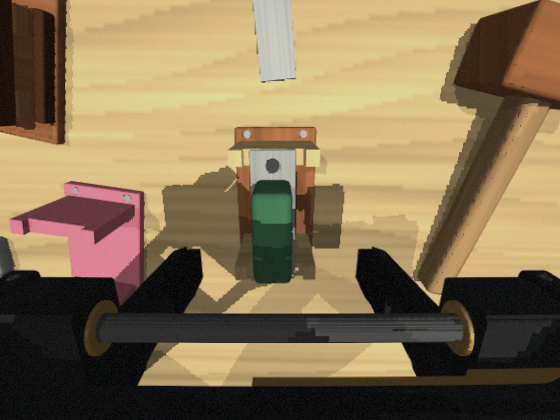

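```bash
python3 - <<'E'
from h import *
d=ld('w2.png');im=d['im'];cv2.imwrite('pics/c3.png',cv2.resize(cv2.cvtColor(im,cv2.COLOR_RGB2BGR)[120:290,215:335],None,fx=4.5,fy=3.5))
print(d['extrinsics'].tolist())
E
```

```text
[[0.020249486307435605, -0.9997935191486629, -0.0016962819988461473, -304.48933315879066], [-0.9487710139257128, -0.019751120586022467, 0.31534656549576395, 419.24543945237], [-0.3153149559387608, -0.004776222768154136, -0.9489750609248954, 442.8109447175949], [0.0, 0.0, 0.0, 1.0]]
```

View pics/c3.png

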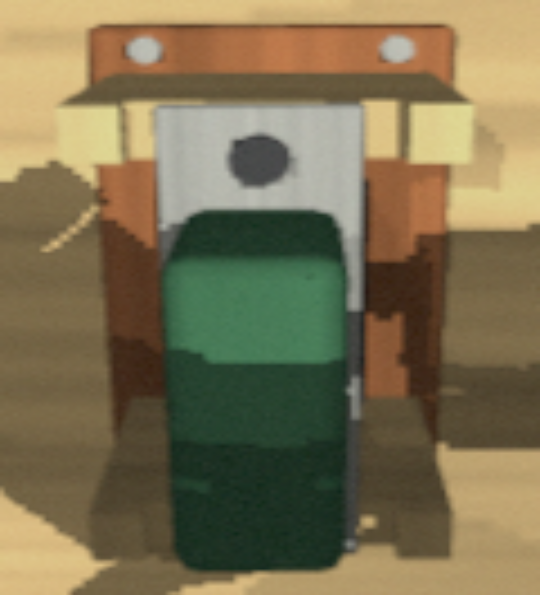

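```bash
python3 - <<'E'
from h import *
d=ld('w2.png')
f=lambda q:[(215+x/4.5,120+y/3.5) for x,y in q]
print('plate z78',np.round(onz(d,f([(157,105),(363,105)]),78),1).tolist())
print('grip top',np.round(onz(d,f([(166,258),(342,258),(343,440),(168,440),(345,570)]),121),1).tolist())
print('stops',np.round(onz(d,f([(57,162),(474,162),(57,105),(474,105)]),80),1).tolist())
print('foot',np.round(onz(d,f([(90,27),(452,27)]),20),1).tolist())
print('below tcp',proj(d,[[462.8,-294.3,z] for z in(142,121,80)]).tolist())
E
```

```text
plate z78 [[516.7, -273.4, 78.0], [517.3, -306.2, 78.0]]
grip top [[496.4, -278.6, 121.0], [496.8, -301.9, 121.0], [462.6, -303.2, 121.0], [462.1, -278.5, 121.0], [435.4, -304.4, 121.0]]
stops [[504.9, -257.4, 80.0], [506.3, -324.4, 80.0], [516.6, -257.8, 80.0], [517.9, -323.6, 80.0]]
foot [[528.7, -254.6, 20.0], [530.1, -326.5, 20.0]]
below tcp [[276.90932178527555, 261.512598893475], [277.1799951391447, 245.1792116771534], [277.5691793336902, 221.70701720378685]]
```

Emit:
play_rows:
  xyz:
    - [0.05,0.07,-0.5]
    - [0.05,0.07,-1.0]
    - [0.05,0.07,-1.4]
    - [0.05,0.07,-1.47]
    - [0.05,0.07,-1.47]
  rot:
    - [0,0,0]
    - [0,0,0]
    - [0,0,0]
    - [0,0,0]
    - [0,0,0]

```text
time_s: 2.1
tool_pos: [465.2, -291.8, 85.3]
tcp_rot: [3.14, 0.036, 0.002]
wrist_force: [0.2, 0.6, 0.8]
opening: 0.996
```

Emit:
play_rows:
  xyz:
    - [0,0,0]
    - [0,0,0]
    - [0,0,0]
    - [0,0,0]
    - [0,0,0]
    - [0,0,0]
  rot:
    - [0,0,0]
    - [0,0,0]
    - [0,0,0]
    - [0,0,0]
    - [0,0,0]
    - [0,0,0]
  gripper: 0
  squeeze: 50

```text
time_s: 2.7
tool_pos: [464.8, -291.1, 84.0]
tcp_rot: [3.141, 0.036, 0.0]
wrist_force: [0.7, -0.1, -0.6]
opening: 0.482
```

```bash
python3 - <<'E'
from h import *
take('wrist','w3.png'); s=get_state(); print(s['time_s'],s['tool_pos'],s['tcp_rot'],s['wrist_force'],s['torque'],s['opening'])
E
```

```text
2.75 [ 464.82326461 -291.09311916   83.96229876] [-3.14138273e+00 -3.59235021e-02 -1.54206177e-06] [ 0.33341629  1.06985916 -0.7539501 ] [ 0.00466823 -0.0144708   0.04356762] 0.4343945465040088
```

View pics/w3.png

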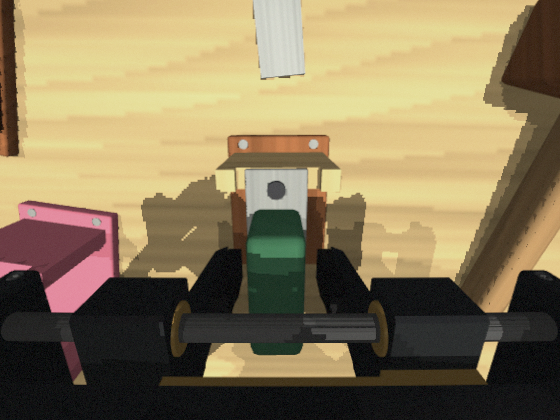

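The fingers are still closing evenly about the grip at (276,280), so I let them finish.

Emit:
play_rows:
  xyz:
    - [0,0,0]
    - [0,0,0]
    - [0,0,0]
    - [0,0,0]
  rot:
    - [0,0,0]
    - [0,0,0]
    - [0,0,0]
    - [0,0,0]
  gripper: 0
  squeeze: 60

```text
time_s: 3.15
tool_pos: [464.8, -290.9, 83.9]
tcp_rot: [-3.141, -0.036, 0.0]
wrist_force: [0.2, 0.7, -0.3]
opening: 0.289
```

```bash
python3 - <<'E'
from h import *
s=get_state(); print(s['time_s'],s['tool_pos'],s['tcp_rot'],s['wrist_force'],s['torque'],s['opening'])
# panel corners from top picture crop
d=ld('t0.png');cv2.imwrite('pics/c4.png',cv2.resize(cv2.cvtColor(d['im'],cv2.COLOR_RGB2BGR)[170:240,235:330],None,fx=8,fy=8,interpolation=cv2.INTER_CUBIC))
E
```

```text
3.15 [ 464.78955967 -290.90623006   83.91208163] [-3.14101146e+00 -3.59325839e-02  2.14858307e-04] [ 0.17011429  0.72437817 -0.33165798] [0.28431052 0.00068138 0.04981093] 0.2886254489290313
```

View pics/c4.png

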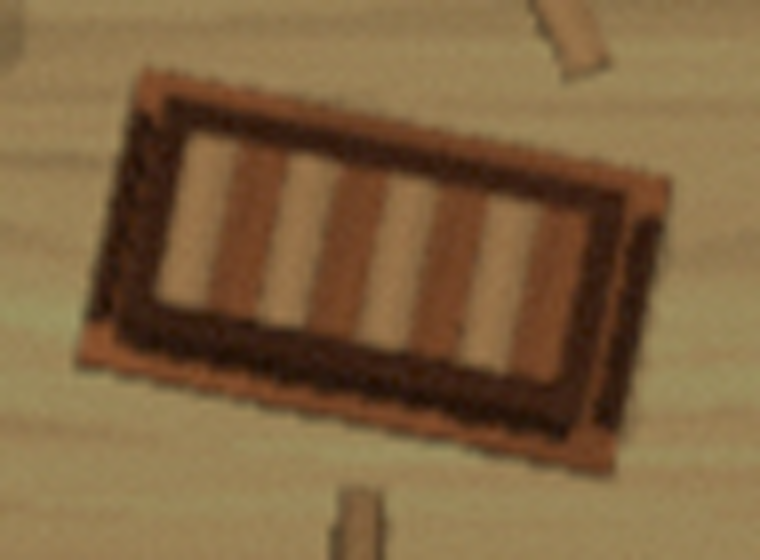

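Emit:
play_rows:
  xyz:
    - [0,0,0.2]
    - [0,0,0.6]
    - [0,0,1.4]
    - [0,0,2.4]
    - [0,0,3.2]
    - [0,0,3.2]
    - [0,0,3.2]
    - [0,0,3.2]
  rot:
    - [0,0,0]
    - [0,0,0]
    - [0,0,0]
    - [0,0,0]
    - [0,0,0]
    - [0,0,0]
    - [0,0,0]
    - [0,0,0]

```text
time_s: 3.95
tool_pos: [464.2, -290.6, 210.0]
tcp_rot: [-3.139, -0.036, 0.004]
wrist_force: [0.4, 0.5, -2.9]
opening: 0.291
```

```bash
python3 - <<'E'
from h import *
d=ld('t0.png')
f=lambda q:[(235+x/8,170+y/8) for x,y in q]
for z in(54,58):
  P=onz(d,f([(190,135),(588,210),(555,385),(157,305)]),z);print(P.round(1).tolist(),P.mean(0))
P=onz(d,f([(145,70),(672,180),(612,475),(78,365)]),15);print(P.round(1).tolist(),P.mean(0))
for i in range(4):
  v=P[(i+1)%4]-P[i];print(np.linalg.norm(v),np.degrees(np.arctan2(v[1],v[0])))
for i in range(20):
  pass
s=get_state(); print(s['time_s'],s['tool_pos'],s['tcp_rot'],s['wrist_force'],s['torque'],s['opening'])
s=get_state(); print(s['wrist_force'])
E
```

```text
[[649.2, 92.3, 54.0], [618.3, -72.2, 54.0], [546.0, -58.5, 54.0], [578.6, 105.3, 54.0]] [598.02381434  16.74704779  54.        ]
[[648.7, 92.0, 58.0], [617.8, -72.0, 58.0], [545.7, -58.4, 58.0], [578.3, 105.0, 58.0]] [597.63449585  16.67736822  58.        ]
[[682.1, 114.2, 15.0], [635.4, -109.3, 15.0], [510.6, -83.6, 15.0], [556.5, 141.4, 15.0]] [596.15330796  15.68454993  15.        ]
228.28360041993372 -101.79777778223058
127.38910877875796 168.38234698303634
229.62067056226402 78.47889283436689
128.50066405051075 -12.2141932674916
3.95 [ 464.1747548  -290.58378071  210.02227624] [-3.13881356 -0.03567057  0.00418155] [ 0.38503096  0.46723144 -2.90596969] [-0.01444044 -0.00727786  0.05159366] 0.29066690837591347
[ 0.38503096  0.46723144 -2.90596969]
```

Emit:
play_rows:
  xyz:
    - [0.1,0.9,0.4]
    - [0.2,2.0,0.8]
    - [0.3,3.1,0.8]
    - [0.4,4.2,0.8]
    - [0.5,5.3,0.8]
    - [0.6,6.4,0.8]
    - [0.7,7.3,0.8]
    - [0.7,7.6,0.8]
  rot:
    - [0,0,0]
    - [0,0,-2]
    - [0,0,-4]
    - [0,0,-6]
    - [0,0,-8]
    - [0,0,-10]
    - [0,0,-12]
    - [0,0,-13]

```text
time_s: 4.75
tool_pos: [492.2, 16.0, 242.3]
tcp_rot: [-3.124, 0.317, 0.005]
wrist_force: [-0.6, -0.9, -3.9]
opening: 0.291
```

Emit:
play_rows:
  xyz:
    - [0,0,0]
    - [0,0,0]
    - [0,0,0]
    - [0,0,0]
  rot:
    - [0,0,0]
    - [0,0,0]
    - [0,0,0]
    - [0,0,0]

```text
time_s: 5.15
tool_pos: [492.8, 12.0, 243.6]
tcp_rot: [3.125, -0.322, -0.001]
wrist_force: [-1.1, -0.5, -3.7]
opening: 0.292
```

```bash
python3 - <<'E'
from h import *
take('wrist','w4.png')
F=[]
s=get_state(); print(s['time_s'],s['tool_pos'],s['tcp_rot'],s['wrist_force'],s['torque'],s['opening'])
E
```

```text
5.2 [492.81216836  12.0782307  243.73557584] [ 3.12503969e+00 -3.21812151e-01 -6.39487739e-04] [ 1.0361803   0.27362038 -3.46914681] [ 0.06174643 -0.02409963  0.04762592] 0.2895278320538619
```

View pics/w4.png

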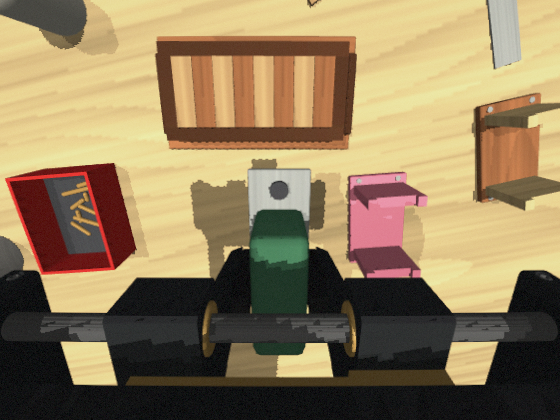

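```bash
python3 - <<'E'
from h import *
d=ld('w4.png');cv2.imwrite('pics/c5.png',cv2.resize(cv2.cvtColor(d['im'],cv2.COLOR_RGB2BGR)[30:155,150:362],None,fx=3.7,fy=3.7,interpolation=cv2.INTER_CUBIC))
E
```

```text
(no output)
```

View pics/c5.png

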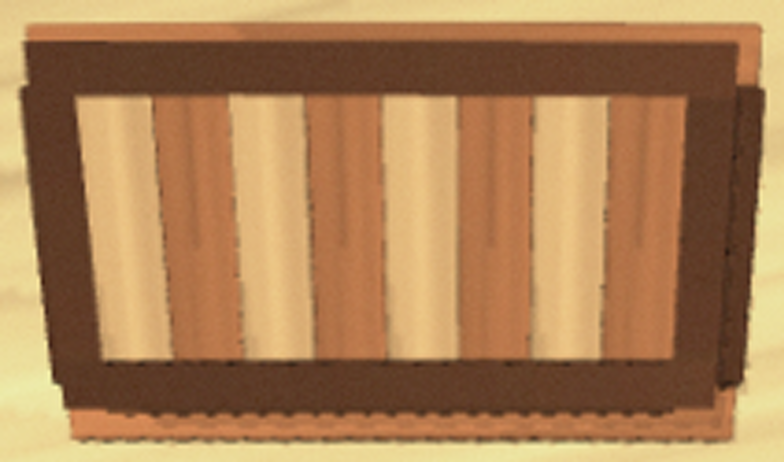

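```bash
python3 - <<'E'
from h import *
d=ld('w4.png')
f=lambda q:[(150+x/3.7,30+y/3.7) for x,y in q]
for z in (45,50,55,60):
  P=onz(d,f([(25,41),(738,43),(715,409),(66,409)]),z)
  print(z,P[:,:2].round(1).tolist(),P.mean(0).round(1),[round(float(np.linalg.norm(P[(i+1)%4]-P[i])),1) for i in range(4)],[round(float(np.degrees(np.arctan2(*(P[(i+1)%4]-P[i])[1::-1]))),2) for i in range(4)])
for z in (50,55,60):
  P=onz(d,f([(76,94),(687,94),(673,360),(100,359)]),z)
  print('inlay',z,P.mean(0).round(1),[round(float(np.linalg.norm(P[(i+1)%4]-P[i])),1) for i in range(4)])
P=onz(d,f([(27,24),(762,24),(733,440),(72,438)]),0)
for z in(0,15,20):
  P=onz(d,f([(27,24),(762,24),(733,440),(72,438)]),z);print('board',z,P.mean(0).round(1),[round(float(np.linalg.norm(P[(i+1)%4]-P[i])),1) for i in range(4)])
E
```

```text
45 [[669.4, 106.3], [626.6, -93.6], [525.7, -72.8], [567.9, 127.7]] [597.4  16.9  45. ] [204.5, 103.0, 204.9, 103.7] [-102.09, 168.3, 78.11, -11.92]
50 [[668.0, 104.7], [625.8, -92.4], [526.4, -71.8], [568.0, 125.8]] [597.1  16.6  50. ] [201.5, 101.5, 201.9, 102.2] [-102.09, 168.3, 78.11, -11.92]
55 [[666.6, 103.1], [625.0, -91.1], [527.1, -70.8], [568.1, 123.9]] [596.7  16.3  55. ] [198.6, 100.0, 199.0, 100.7] [-102.09, 168.3, 78.11, -11.92]
60 [[665.2, 101.4], [624.2, -89.8], [527.8, -69.8], [568.1, 121.9]] [596.3  15.9  60. ] [195.6, 98.5, 196.0, 99.2] [-102.09, 168.3, 78.11, -11.92]
inlay 50 [597.9  17.   50. ] [174.9, 73.7, 175.8, 73.5]
inlay 55 [597.5  16.7  55. ] [172.3, 72.6, 173.2, 72.4]
inlay 60 [597.1  16.3  60. ] [169.7, 71.5, 170.6, 71.3]
board 0 [597.2  16.3   0. ] [237.3, 132.9, 237.9, 132.4]
board 15 [596.2  15.5  15. ] [228.2, 127.8, 228.8, 127.3]
board 20 [595.9  15.2  20. ] [225.1, 126.1, 225.7, 125.6]
```

Emit:
play_rows:
  xyz:
    - [0.6,-0.5,0]
    - [1.4,-1.1,-0.3]
    - [2.0,-1.5,-1.0]
    - [2.25,-1.71,-1.7]
    - [2.25,-1.71,-2.2]
    - [2.25,-1.71,-2.35]
    - [2.25,-1.71,-2.35]
    - [2.25,-1.71,-2.35]
  rot:
    - [0,0,0]
    - [0,0,0]
    - [0,0,0]
    - [0,0,0]
    - [0,0,0]
    - [0,0,0]
    - [0,0,0]
    - [0,0,0]

```text
time_s: 6.0
tool_pos: [583.2, -55.7, 151.3]
tcp_rot: [3.125, -0.32, 0.003]
wrist_force: [0.5, 0.5, -3.9]
opening: 0.285
```

Emit:
play_rows:
  xyz:
    - [0,0,-0.05]
    - [0,0,-0.1]
    - [0,0,-0.15]
    - [0,0,-0.2]
    - [0,0,-0.25]
    - [0,0,-0.25]
    - [0,0,-0.25]
    - [0,0,-0.25]
  rot:
    - [0,0,0]
    - [0,0,0]
    - [0,0,0]
    - [0,0,0]
    - [0,0,0]
    - [0,0,0]
    - [0,0,0]
    - [0,0,0]

```text
time_s: 6.8
tool_pos: [582.9, -55.5, 140.0]
tcp_rot: [3.125, -0.32, 0.0]
wrist_force: [0.1, 0.4, -3.6]
opening: 0.29
```

```bash
python3 - <<'E'
from h import *
take('wrist','w5.png');take('scene','s5.png')
s=get_state(); print(s['time_s'],s['tool_pos'],s['tcp_rot'],s['wrist_force'],s['torque'],s['opening'])
a=cv2.imread('pics/s5.png')[150:260,190:360]
cv2.imwrite('pics/s5c.png',cv2.resize(a,None,fx=4.5,fy=4.5,interpolation=cv2.INTER_CUBIC))
E
```

```text
6.9 [582.86299547 -55.52237275 140.03693348] [ 3.12521955e+00 -3.20056557e-01  3.26383249e-04] [ 0.56983952  0.21561356 -3.57985548] [ 0.0343584   0.02225369 -0.01085633] 0.29118322440783173
```

View pics/w5.png

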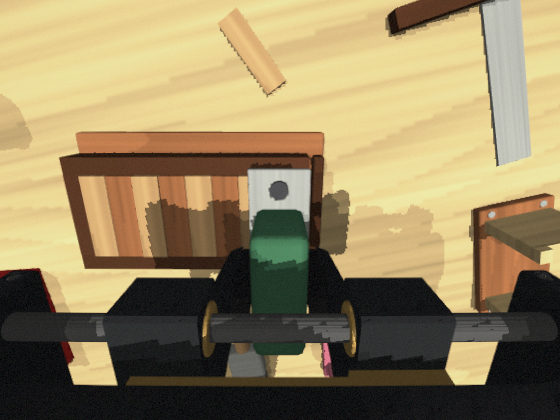

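View pics/s5c.png

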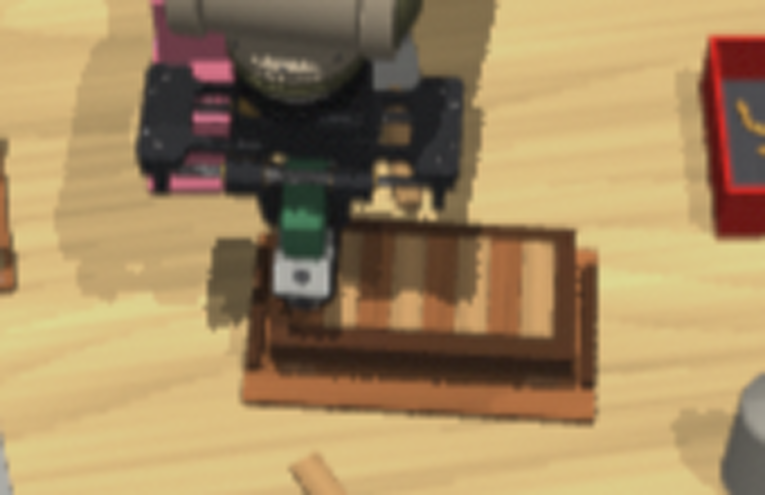

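The roller is over strip 0, in line with the panel. I go down by feel from here; the free reading is Fz ≈ -3.6 N.

Emit:
play_rows:
  xyz:
    - [0,0,-0.025]
    - [0,0,-0.05]
    - [0,0,-0.075]
    - [0,0,-0.1]
    - [0,0,-0.125]
    - [0,0,-0.15]
    - [0,0,-0.175]
    - [0,0,-0.2]
  rot:
    - [0,0,0]
    - [0,0,0]
    - [0,0,0]
    - [0,0,0]
    - [0,0,0]
    - [0,0,0]
    - [0,0,0]
    - [0,0,0]

```text
time_s: 7.7
tool_pos: [582.8, -55.5, 131.8]
tcp_rot: [-3.125, 0.32, 0.0]
wrist_force: [-0.0, -0.6, -3.3]
opening: 0.289
```

Emit:
play_rows:
  xyz:
    - [0,0,-0.02]
    - [0,0,-0.04]
    - [0,0,-0.06]
    - [0,0,-0.06]
  rot:
    - [0,0,0]
    - [0,0,0]
    - [0,0,0]
    - [0,0,0]

```text
time_s: 8.1
tool_pos: [582.8, -55.5, 129.4]
tcp_rot: [-3.125, 0.32, 0.0]
wrist_force: [0.5, 0.5, -4.5]
opening: 0.29
```

Emit:
play_rows:
  xyz:
    - [0,0,-0.02]
    - [0,0,-0.04]
    - [0,0,-0.06]
    - [0,0,-0.06]
  rot:
    - [0,0,0]
    - [0,0,0]
    - [0,0,0]
    - [0,0,0]

```text
time_s: 8.5
tool_pos: [583.0, -55.5, 128.0]
tcp_rot: [3.125, -0.32, 0.002]
wrist_force: [-2.1, 0.1, 4.7]
opening: 0.291
```

Emit:
play_rows:
  xyz:
    - [0,0,-0.02]
    - [0,0,-0.04]
    - [0,0,-0.04]
  rot:
    - [0,0,0]
    - [0,0,0]
    - [0,0,0]

```text
time_s: 8.8
tool_pos: [583.1, -55.6, 126.6]
tcp_rot: [3.125, -0.32, 0.003]
wrist_force: [-2.2, 0.9, 6.8]
opening: 0.287
```

Emit:
play_rows:
  xyz:
    - [0,0,-0.02]
    - [0,0,-0.04]
    - [0,0,-0.04]
  rot:
    - [0,0,0]
    - [0,0,0]
    - [0,0,0]

```text
time_s: 9.1
tool_pos: [583.1, -55.6, 125.0]
tcp_rot: [3.125, -0.32, 0.003]
wrist_force: [-2.2, 0.7, 6.8]
opening: 0.291
```

Emit:
play_rows:
  xyz:
    - [0,0,-0.01]
    - [0,0,-0.02]
    - [0,0,-0.02]
  rot:
    - [0,0,0]
    - [0,0,0]
    - [0,0,0]

```text
time_s: 9.4
tool_pos: [583.1, -55.6, 124.3]
tcp_rot: [3.125, -0.32, 0.003]
wrist_force: [-1.8, 0.8, 6.8]
opening: 0.291
```

Emit:
play_rows:
  xyz:
    - [0,0,-0.01]
    - [0,0,-0.01]
  rot:
    - [0,0,0]
    - [0,0,0]

```text
time_s: 9.6
tool_pos: [583.2, -55.6, 124.2]
tcp_rot: [3.125, -0.32, 0.003]
wrist_force: [-2.6, 0.6, 10.2]
opening: 0.29
```

Emit:
play_rows:
  xyz:
    - [0,0,-0.01]
    - [0,0,-0.01]
  rot:
    - [0,0,0]
    - [0,0,0]

```text
time_s: 9.8
tool_pos: [583.3, -55.6, 124.2]
tcp_rot: [3.125, -0.32, 0.004]
wrist_force: [-4.1, 0.7, 12.3]
opening: 0.289
```

Emit:
play_rows:
  xyz:
    - [0.009,0.043,0]
    - [0.018,0.086,0]
    - [0.027,0.129,0]
    - [0.036,0.171,0]
    - [0.045,0.214,0]
    - [0.054,0.257,0]
    - [0.054,0.257,0]
  rot:
    - [0,0,0]
    - [0,0,0]
    - [0,0,0]
    - [0,0,0]
    - [0,0,0]
    - [0,0,0]
    - [0,0,0]

```text
time_s: 10.5
tool_pos: [585.4, -45.6, 124.3]
tcp_rot: [3.124, -0.32, 0.004]
wrist_force: [-4.1, -1.3, 12.3]
opening: 0.287
```

Emit:
play_rows:
  xyz:
    - [0.009,0.043,0]
    - [0.018,0.086,0]
    - [0.027,0.129,0]
    - [0.036,0.171,0]
    - [0.045,0.214,0]
    - [0.054,0.257,0]
    - [0.054,0.257,0]
  rot:
    - [0,0,0]
    - [0,0,0]
    - [0,0,0]
    - [0,0,0]
    - [0,0,0]
    - [0,0,0]
    - [0,0,0]

```text
time_s: 11.2
tool_pos: [587.6, -34.9, 124.3]
tcp_rot: [3.125, -0.32, 0.004]
wrist_force: [-3.4, 1.0, 12.9]
opening: 0.286
```

Emit:
play_rows:
  xyz:
    - [0.009,0.043,0]
    - [0.018,0.086,0]
    - [0.027,0.129,0]
    - [0.036,0.171,0]
    - [0.045,0.214,0]
    - [0.054,0.257,0]
    - [0.054,0.257,0]
  rot:
    - [0,0,0]
    - [0,0,0]
    - [0,0,0]
    - [0,0,0]
    - [0,0,0]
    - [0,0,0]
    - [0,0,0]

```text
time_s: 11.9
tool_pos: [589.7, -25.0, 124.3]
tcp_rot: [3.124, -0.32, 0.004]
wrist_force: [-5.0, -0.1, 12.8]
opening: 0.293
```

Emit:
play_rows:
  xyz:
    - [0.009,0.043,0]
    - [0.018,0.086,0]
    - [0.027,0.129,0]
    - [0.036,0.171,0]
    - [0.045,0.214,0]
    - [0.054,0.257,0]
    - [0.054,0.257,0]
  rot:
    - [0,0,0]
    - [0,0,0]
    - [0,0,0]
    - [0,0,0]
    - [0,0,0]
    - [0,0,0]
    - [0,0,0]

```text
time_s: 12.6
tool_pos: [592.0, -14.3, 124.4]
tcp_rot: [3.125, -0.32, 0.004]
wrist_force: [-3.2, 0.6, 13.0]
opening: 0.291
```

Emit:
play_rows:
  xyz:
    - [0.009,0.043,0]
    - [0.018,0.086,0]
    - [0.027,0.129,0]
    - [0.036,0.171,0]
    - [0.045,0.214,0]
    - [0.054,0.257,0]
    - [0.054,0.257,0]
  rot:
    - [0,0,0]
    - [0,0,0]
    - [0,0,0]
    - [0,0,0]
    - [0,0,0]
    - [0,0,0]
    - [0,0,0]

```text
time_s: 13.3
tool_pos: [594.1, -4.4, 124.4]
tcp_rot: [3.124, -0.32, 0.004]
wrist_force: [-4.3, -1.2, 13.6]
opening: 0.288
```

Emit:
play_rows:
  xyz:
    - [0.009,0.043,0]
    - [0.018,0.086,0]
    - [0.027,0.129,0]
    - [0.036,0.171,0]
    - [0.045,0.214,0]
    - [0.054,0.257,0]
    - [0.054,0.257,0]
  rot:
    - [0,0,0]
    - [0,0,0]
    - [0,0,0]
    - [0,0,0]
    - [0,0,0]
    - [0,0,0]
    - [0,0,0]

```text
time_s: 14.0
tool_pos: [596.3, 6.3, 124.4]
tcp_rot: [3.125, -0.32, 0.005]
wrist_force: [-4.0, 1.2, 14.4]
opening: 0.292
```

Emit:
play_rows:
  xyz:
    - [0.009,0.043,0.002]
    - [0.018,0.086,0.004]
    - [0.027,0.129,0.004]
    - [0.036,0.171,0.004]
    - [0.045,0.214,0.004]
    - [0.054,0.257,0.004]
    - [0.054,0.257,0.004]
  rot:
    - [0,0,0]
    - [0,0,0]
    - [0,0,0]
    - [0,0,0]
    - [0,0,0]
    - [0,0,0]
    - [0,0,0]

```text
time_s: 14.7
tool_pos: [598.4, 16.3, 124.5]
tcp_rot: [3.125, -0.32, 0.004]
wrist_force: [-3.7, -1.3, 13.3]
opening: 0.292
```

Emit:
play_rows:
  xyz:
    - [0.009,0.043,0]
    - [0.018,0.086,0]
    - [0.027,0.129,0.002]
    - [0.036,0.171,0.002]
    - [0.045,0.214,0.002]
    - [0.054,0.257,0.002]
    - [0.054,0.257,0.002]
  rot:
    - [0,0,0]
    - [0,0,0]
    - [0,0,0]
    - [0,0,0]
    - [0,0,0]
    - [0,0,0]
    - [0,0,0]

```text
time_s: 15.4
tool_pos: [600.6, 26.6, 124.5]
tcp_rot: [3.125, -0.32, 0.004]
wrist_force: [-3.6, -0.4, 12.1]
opening: 0.29
```

Emit:
play_rows:
  xyz:
    - [0.009,0.043,0]
    - [0.018,0.086,0]
    - [0.027,0.129,0.002]
    - [0.036,0.171,0.002]
    - [0.045,0.214,0.002]
    - [0.054,0.257,0.002]
    - [0.054,0.257,0.002]
  rot:
    - [0,0,0]
    - [0,0,0]
    - [0,0,0]
    - [0,0,0]
    - [0,0,0]
    - [0,0,0]
    - [0,0,0]

```text
time_s: 16.1
tool_pos: [602.7, 36.8, 124.6]
tcp_rot: [3.125, -0.32, 0.004]
wrist_force: [-3.2, -0.8, 12.6]
opening: 0.289
```

Emit:
play_rows:
  xyz:
    - [0.009,0.043,0]
    - [0.018,0.086,0]
    - [0.027,0.129,0.002]
    - [0.036,0.171,0.002]
    - [0.045,0.214,0.002]
    - [0.054,0.257,0.002]
    - [0.054,0.257,0.002]
  rot:
    - [0,0,0]
    - [0,0,0]
    - [0,0,0]
    - [0,0,0]
    - [0,0,0]
    - [0,0,0]
    - [0,0,0]

```text
time_s: 16.8
tool_pos: [605.0, 47.5, 124.6]
tcp_rot: [-3.125, 0.32, -0.005]
wrist_force: [-3.6, 0.8, 11.6]
opening: 0.29
```

Emit:
play_rows:
  xyz:
    - [0.009,0.043,-0.002]
    - [0.018,0.086,-0.002]
    - [0.027,0.129,-0.002]
    - [0.036,0.171,-0.002]
    - [0.045,0.214,-0.002]
    - [0.054,0.257,-0.002]
    - [0.054,0.257,-0.002]
  rot:
    - [0,0,0]
    - [0,0,0]
    - [0,0,0]
    - [0,0,0]
    - [0,0,0]
    - [0,0,0]
    - [0,0,0]

```text
time_s: 17.5
tool_pos: [607.1, 57.4, 124.7]
tcp_rot: [3.125, -0.32, 0.005]
wrist_force: [-4.2, -1.6, 12.3]
opening: 0.29
```

Emit:
play_rows:
  xyz:
    - [0.009,0.043,0]
    - [0.018,0.086,0]
    - [0.027,0.129,0]
    - [0.036,0.171,0]
    - [0.045,0.214,0]
    - [0.054,0.257,0]
    - [0.054,0.257,0]
  rot:
    - [0,0,0]
    - [0,0,0]
    - [0,0,0]
    - [0,0,0]
    - [0,0,0]
    - [0,0,0]
    - [0,0,0]

```text
time_s: 18.2
tool_pos: [609.3, 68.1, 124.7]
tcp_rot: [-3.125, 0.32, -0.005]
wrist_force: [-2.9, 0.8, 11.2]
opening: 0.291
```

Emit:
play_rows:
  xyz:
    - [0.009,0.043,0]
    - [0.018,0.086,0]
    - [0.027,0.129,0]
    - [0.036,0.171,0]
    - [0.045,0.214,0]
    - [0.054,0.257,0]
    - [0.054,0.257,0]
  rot:
    - [0,0,0]
    - [0,0,0]
    - [0,0,0]
    - [0,0,0]
    - [0,0,0]
    - [0,0,0]
    - [0,0,0]

```text
time_s: 18.9
tool_pos: [611.5, 78.1, 124.7]
tcp_rot: [3.125, -0.32, 0.005]
wrist_force: [-3.3, -0.5, 11.9]
opening: 0.291
```

Emit:
play_rows:
  xyz:
    - [0.009,0.043,0]
    - [0.018,0.086,0]
    - [0.027,0.129,0]
    - [0.036,0.171,0]
    - [0.045,0.214,0]
    - [0.045,0.214,0]
    - [0.045,0.214,0]
  rot:
    - [0,0,0]
    - [0,0,0]
    - [0,0,0]
    - [0,0,0]
    - [0,0,0]
    - [0,0,0]
    - [0,0,0]

```text
time_s: 19.6
tool_pos: [613.3, 87.0, 124.7]
tcp_rot: [-3.125, 0.32, -0.005]
wrist_force: [-2.6, 0.9, 11.3]
opening: 0.288
```

Emit:
play_rows:
  xyz:
    - [0.01,0.05,0]
    - [0.02,0.1,-0.003]
    - [0.03,0.15,-0.006]
    - [0.03,0.15,-0.008]
    - [0.03,0.15,-0.008]
  rot:
    - [0,0,0]
    - [0,0,0]
    - [0,0,0]
    - [0,0,0]
    - [0,0,0]

```text
time_s: 20.1
tool_pos: [614.6, 93.0, 124.7]
tcp_rot: [-3.125, 0.32, -0.006]
wrist_force: [-3.9, 1.0, 12.8]
opening: 0.29
```

Emit:
play_rows:
  xyz:
    - [-0.018,-0.086,0]
    - [-0.036,-0.171,0]
    - [-0.054,-0.257,0]
    - [-0.072,-0.343,0]
    - [-0.09,-0.428,0]
    - [-0.108,-0.514,-0.002]
    - [-0.108,-0.514,-0.002]
  rot:
    - [0,0,0]
    - [0,0,0]
    - [0,0,0]
    - [0,0,0]
    - [0,0,0]
    - [0,0,0]
    - [0,0,0]

```text
time_s: 20.8
tool_pos: [610.2, 71.9, 124.6]
tcp_rot: [-3.125, 0.32, -0.006]
wrist_force: [-3.4, 0.3, 14.1]
opening: 0.292
```

Emit:
play_rows:
  xyz:
    - [-0.018,-0.086,0]
    - [-0.036,-0.171,0]
    - [-0.054,-0.257,0]
    - [-0.072,-0.343,0]
    - [-0.09,-0.428,0]
    - [-0.108,-0.514,-0.002]
    - [-0.108,-0.514,-0.002]
  rot:
    - [0,0,0]
    - [0,0,0]
    - [0,0,0]
    - [0,0,0]
    - [0,0,0]
    - [0,0,0]
    - [0,0,0]

```text
time_s: 21.5
tool_pos: [606.0, 51.3, 124.6]
tcp_rot: [-3.125, 0.32, -0.006]
wrist_force: [-4.0, -0.3, 14.0]
opening: 0.291
```

Emit:
play_rows:
  xyz:
    - [-0.018,-0.086,0]
    - [-0.036,-0.171,0]
    - [-0.054,-0.257,0]
    - [-0.072,-0.343,0]
    - [-0.09,-0.428,0]
    - [-0.108,-0.514,-0.002]
    - [-0.108,-0.514,-0.002]
  rot:
    - [0,0,0]
    - [0,0,0]
    - [0,0,0]
    - [0,0,0]
    - [0,0,0]
    - [0,0,0]
    - [0,0,0]

```text
time_s: 22.2
tool_pos: [601.7, 30.6, 124.5]
tcp_rot: [3.125, -0.32, 0.006]
wrist_force: [-3.1, -0.3, 14.4]
opening: 0.289
```

Emit:
play_rows:
  xyz:
    - [-0.018,-0.086,0]
    - [-0.036,-0.171,0]
    - [-0.054,-0.257,0]
    - [-0.072,-0.343,0]
    - [-0.09,-0.428,0]
    - [-0.108,-0.514,-0.002]
    - [-0.108,-0.514,-0.002]
  rot:
    - [0,0,0]
    - [0,0,0]
    - [0,0,0]
    - [0,0,0]
    - [0,0,0]
    - [0,0,0]
    - [0,0,0]

```text
time_s: 22.9
tool_pos: [597.5, 10.0, 124.4]
tcp_rot: [3.125, -0.32, 0.007]
wrist_force: [-2.9, 0.3, 14.3]
opening: 0.289
```

Emit:
play_rows:
  xyz:
    - [-0.018,-0.086,0]
    - [-0.036,-0.171,0]
    - [-0.054,-0.257,0]
    - [-0.072,-0.343,0]
    - [-0.09,-0.428,0]
    - [-0.108,-0.514,0]
    - [-0.108,-0.514,0]
  rot:
    - [0,0,0]
    - [0,0,0]
    - [0,0,0]
    - [0,0,0]
    - [0,0,0]
    - [0,0,0]
    - [0,0,0]

```text
time_s: 23.6
tool_pos: [593.2, -10.7, 124.4]
tcp_rot: [3.125, -0.32, 0.007]
wrist_force: [-2.7, 0.1, 14.1]
opening: 0.288
```

Emit:
play_rows:
  xyz:
    - [-0.018,-0.086,0]
    - [-0.036,-0.171,0]
    - [-0.054,-0.257,0]
    - [-0.072,-0.343,0]
    - [-0.09,-0.428,0]
    - [-0.108,-0.514,0]
    - [-0.108,-0.514,0]
  rot:
    - [0,0,0]
    - [0,0,0]
    - [0,0,0]
    - [0,0,0]
    - [0,0,0]
    - [0,0,0]
    - [0,0,0]

```text
time_s: 24.3
tool_pos: [589.0, -31.3, 124.3]
tcp_rot: [3.124, -0.32, 0.007]
wrist_force: [-1.3, -1.2, 13.5]
opening: 0.286
```

Emit:
play_rows:
  xyz:
    - [-0.018,-0.086,0]
    - [-0.036,-0.171,0]
    - [-0.054,-0.257,0]
    - [-0.072,-0.343,0]
    - [-0.09,-0.428,0]
    - [-0.108,-0.514,0]
    - [-0.108,-0.514,0]
  rot:
    - [0,0,0]
    - [0,0,0]
    - [0,0,0]
    - [0,0,0]
    - [0,0,0]
    - [0,0,0]
    - [0,0,0]

```text
time_s: 25.0
tool_pos: [584.7, -51.9, 124.2]
tcp_rot: [3.124, -0.32, 0.007]
wrist_force: [-1.6, 0.1, 13.6]
opening: 0.289
```

Emit:
play_rows:
  xyz:
    - [-0.016,-0.08,0]
    - [-0.033,-0.16,0]
    - [-0.033,-0.16,0]
  rot:
    - [0,0,0]
    - [0,0,0]
    - [0,0,0]

```text
time_s: 25.3
tool_pos: [583.4, -58.3, 124.1]
tcp_rot: [3.124, -0.32, 0.007]
wrist_force: [-1.9, -0.0, 12.0]
opening: 0.287
```

Both passes ran at about 16–18 N on the panel, and the height stayed on a straight line. I lift off and look at the panel.

Emit:
play_rows:
  xyz:
    - [0,0,0.3]
    - [0,0,0.9]
    - [-0.4,0.4,1.8]
    - [-1.2,1.0,2.6]
    - [-2.0,1.6,3.0]
    - [-2.25,1.75,3.0]
    - [-2.25,1.75,3.0]
    - [-2.25,1.75,3.0]
  rot:
    - [0,0,0]
    - [0,0,0]
    - [0,0,0]
    - [0,0,0]
    - [0,0,0]
    - [0,0,0]
    - [0,0,0]
    - [0,0,0]

```text
time_s: 26.1
tool_pos: [492.8, 11.9, 241.5]
tcp_rot: [3.125, -0.32, -0.001]
wrist_force: [0.1, -0.4, -4.6]
opening: 0.289
```

Emit:
play_rows:
  xyz:
    - [0,0,0]
    - [0,0,0]
    - [0,0,0]
  rot:
    - [0,0,0]
    - [0,0,0]
    - [0,0,0]

```text
time_s: 26.4
tool_pos: [492.7, 11.9, 241.5]
tcp_rot: [-3.125, 0.321, 0.002]
wrist_force: [1.0, 0.0, -3.5]
opening: 0.291
```

```bash
python3 - <<'E'
from h import *
take('wrist','w6.png');take('top','t6.png')
s=get_state(); print(s['time_s'],s['tool_pos'],s['tcp_rot'],s['wrist_force'],s['torque'],s['opening'])
a=cv2.imread('pics/w6.png')[30:240,150:370]
cv2.imwrite('pics/w6c.png',cv2.resize(a,(630,600),interpolation=cv2.INTER_CUBIC))
cv2.imwrite('pics/t6c.png',cv2.resize(cv2.imread('pics/t6.png')[170:240,235:330],None,fx=8,fy=8,interpolation=cv2.INTER_CUBIC))
E
```

```text
26.5 [492.56339016  12.1337624  241.7114639 ] [-3.12514072e+00  3.20569201e-01  8.59891583e-04] [ 0.26868031  0.94899597 -4.00292201] [0.05718494 0.06843909 0.02246152] 0.28846105159715796
```

View pics/w6c.png

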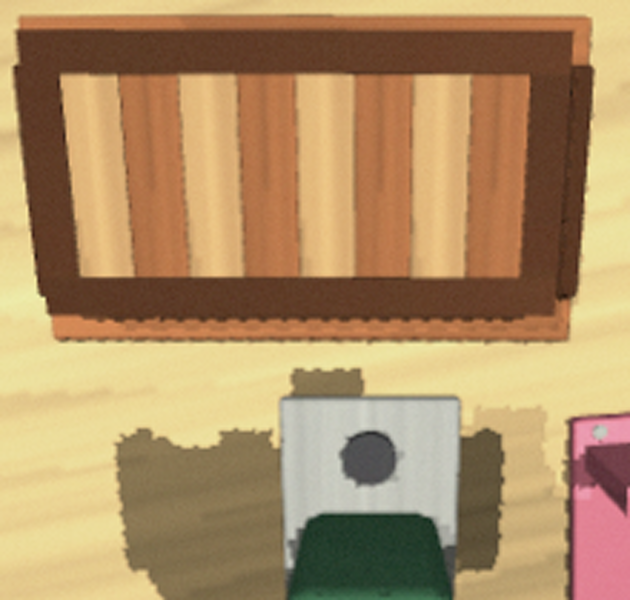

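View pics/t6c.png

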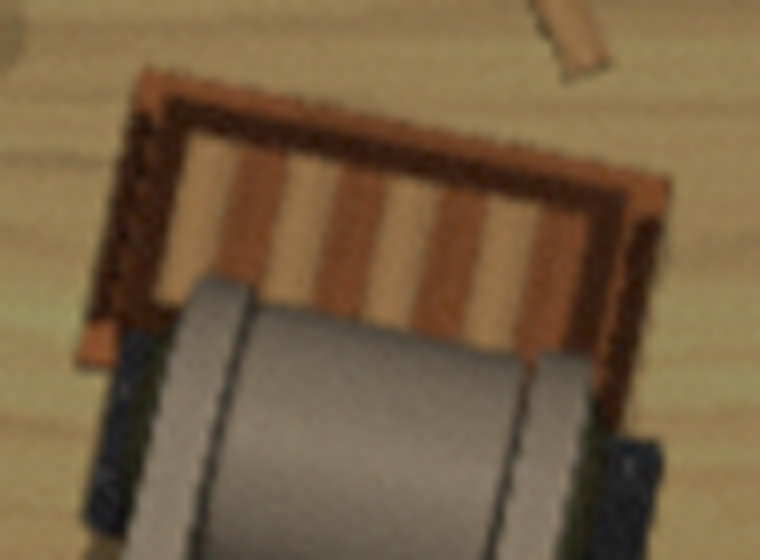

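The strips now sit at the border's level: the inlay/border width ratio fell from 0.868 to 0.853, against 0.857 for flush, and no step shows along the edges. The roller still sits as before in the grip, with the plate hole at (279,191). I go back to above the rest.

Emit:
play_rows:
  xyz:
    - [-0.1,-0.9,0]
    - [-0.2,-2.0,0]
    - [-0.3,-3.1,0]
    - [-0.4,-4.2,0]
    - [-0.5,-5.3,0]
    - [-0.6,-6.4,0]
    - [-0.7,-7.2,0]
    - [-0.7,-7.57,0]
  rot:
    - [0,0,1]
    - [0,0,3]
    - [0,0,5]
    - [0,0,7]
    - [0,0,9]
    - [0,0,11]
    - [0,0,13]
    - [0,0,13]

```text
time_s: 27.3
tool_pos: [463.7, -293.2, 241.6]
tcp_rot: [3.141, 0.032, -0.001]
wrist_force: [-0.2, 0.7, -2.8]
opening: 0.29
```

Emit:
play_rows:
  xyz:
    - [0,0,-0.4]
    - [0,0,-0.8]
    - [0,0,-0.8]
    - [0,0,-0.8]
    - [0,0,-0.8]
  rot:
    - [0,0,0]
    - [0,0,0]
    - [0,0,0]
    - [0,0,0]
    - [0,0,0]

```text
time_s: 27.8
tool_pos: [464.8, -290.3, 211.0]
tcp_rot: [3.14, 0.036, 0.002]
wrist_force: [0.1, -0.7, -2.8]
opening: 0.293
```

```bash
python3 - <<'E'
from h import *
im,c=take('wrist','w7.png')
s=get_state(); print(s['time_s'],s['tool_pos'],s['tcp_rot'],np.degrees(2*np.arctan2(s['tcp_rot'][1],s['tcp_rot'][0])),s['wrist_force'])
E
```

```text
27.85 [ 464.74489502 -290.36167768  210.98455842] [3.14024825e+00 3.63251667e-02 1.92595074e-03] 1.3254913338007728 [-0.03231582  0.78866127 -3.86132955]
```

View pics/w7.png

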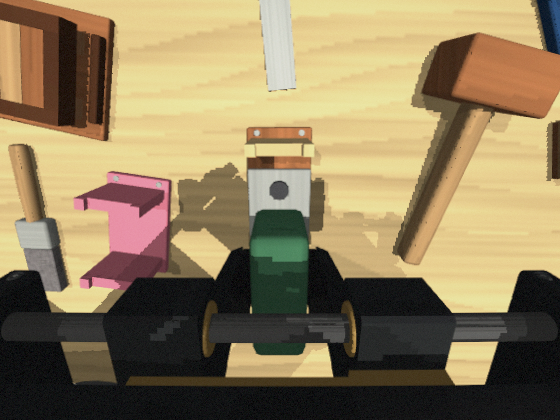

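Emit:
play_rows:
  xyz:
    - [0,-0.02,-0.6]
    - [0,-0.02,-1.4]
    - [0,-0.02,-2.2]
    - [0,-0.02,-2.7]
    - [0,-0.02,-2.95]
    - [0,-0.02,-2.95]
    - [0,-0.02,-2.95]
  rot:
    - [0,0,0]
    - [0,0,0]
    - [0,0,0]
    - [0,0,0]
    - [0,0,0]
    - [0,0,0]
    - [0,0,0]

```text
time_s: 28.55
tool_pos: [464.9, -291.7, 93.2]
tcp_rot: [3.14, 0.036, 0.002]
wrist_force: [0.0, -0.2, -4.6]
opening: 0.287
```

```bash
python3 - <<'E'
from h import *
im,c=take('wrist','w8.png')
s=get_state(); print(s['time_s'],s['tool_pos'],s['tcp_rot'],s['wrist_force'])
cv2.imwrite('pics/w8c.png',cv2.resize(cv2.imread('pics/w8.png')[120:290,215:335],None,fx=4.5,fy=3.5))
E
```

```text
28.6 [ 464.93790257 -291.71502213   93.39020235] [3.13955981e+00 3.59373530e-02 2.86984776e-03] [-0.38116779 -0.51346702 -3.7361978 ]
```

View pics/w8c.png

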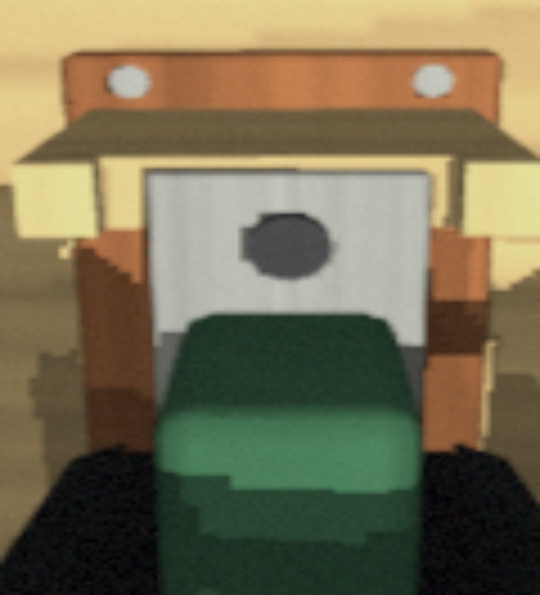

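Emit:
play_rows:
  xyz:
    - [0,0.02,-0.05]
    - [0,0.02,-0.1]
    - [0,0.02,-0.15]
    - [0,0.02,-0.18]
    - [0,0.02,-0.21]
    - [0,0.02,-0.21]
  rot:
    - [0,0,0]
    - [0,0,0]
    - [0,0,0]
    - [0,0,0]
    - [0,0,0]
    - [0,0,0]

```text
time_s: 29.2
tool_pos: [464.4, -290.5, 83.9]
tcp_rot: [3.141, 0.036, 0.0]
wrist_force: [-1.8, 0.6, -0.0]
opening: 0.29
```

Emit:
play_rows:
  xyz:
    - [0,0,-0.01]
    - [0,0,-0.02]
    - [0,0,-0.02]
  rot:
    - [0,0,0]
    - [0,0,0]
    - [0,0,0]

```text
time_s: 29.5
tool_pos: [464.4, -290.4, 83.9]
tcp_rot: [3.141, 0.036, 0.001]
wrist_force: [-3.0, 1.9, 8.7]
opening: 0.291
```

It is seated: the height is 83.9, as when parked, and the force rises. I ease off, open and look.

Emit:
play_rows:
  xyz:
    - [0,0,0.02]
    - [0,0,0.022]
    - [0,0,0.022]
  rot:
    - [0,0,0]
    - [0,0,0]
    - [0,0,0]

```text
time_s: 29.8
tool_pos: [464.4, -290.4, 83.9]
tcp_rot: [3.141, 0.036, 0.0]
wrist_force: [-1.0, 1.5, 3.5]
opening: 0.289
```

Emit:
play_rows:
  xyz:
    - [0,0,0]
    - [0,0,0]
    - [0,0,0]
    - [0,0,0]
    - [0,0,0]
    - [0,0,0]
    - [0,0,0]
    - [0,0,0]
  rot:
    - [0,0,0]
    - [0,0,0]
    - [0,0,0]
    - [0,0,0]
    - [0,0,0]
    - [0,0,0]
    - [0,0,0]
    - [0,0,0]
  gripper: 0.9

```text
time_s: 30.6
tool_pos: [464.3, -290.4, 83.7]
tcp_rot: [3.141, 0.036, 0.0]
wrist_force: [0.4, 0.1, -0.1]
opening: 0.897
```

```bash
python3 - <<'E'
from h import *
im,c=take('wrist','w9.png')
s=get_state(); print(s['time_s'],s['tool_pos'],s['opening'],s['wrist_force'])
E
```

```text
30.65 [ 464.33432759 -290.44541658   83.72652004] 0.9000638045166516 [0.06691484 0.72241617 0.4075021 ]
```

View pics/w9.png

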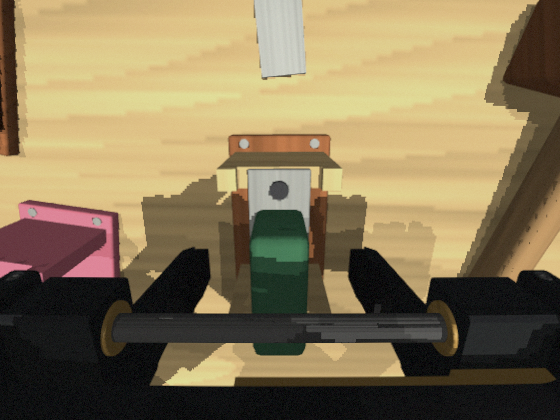

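The roller is hanging between the stops (plate at (279,190)) and the fingers are clear of it. I retreat upward, then take a last look.

Emit:
play_rows:
  xyz:
    - [0,0,0.5]
    - [0,0,1.3]
    - [0,0,2.3]
    - [0,0,3.3]
    - [-0.5,0,4.0]
    - [-1.2,0,4.5]
    - [-1.2,0,4.5]
    - [-1.2,0,4.5]
  rot:
    - [0,0,0]
    - [0,0,0]
    - [0,0,0]
    - [0,0,0]
    - [0,0,0]
    - [0,0,0]
    - [0,0,0]
    - [0,0,0]

```text
time_s: 31.45
tool_pos: [416.2, -290.4, 263.8]
tcp_rot: [3.141, 0.035, 0.001]
wrist_force: [0.6, -0.6, 0.2]
opening: 0.901
```

Emit:
play_rows:
  xyz:
    - [0,0,0]
    - [0,0,0]
    - [0,0,0]
  rot:
    - [0,0,0]
    - [0,0,0]
    - [0,0,0]

```text
time_s: 31.75
tool_pos: [416.7, -290.3, 262.9]
tcp_rot: [-3.14, -0.037, 0.001]
wrist_force: [-1.0, 0.5, 1.0]
opening: 0.899
```

```bash
python3 - <<'E'
from h import *
take('wrist','w10.png');take('scene','s10.png');take('top','t10.png')
s=get_state(); print(s['time_s'],s['tool_pos'],s['wrist_force'])
a=[cv2.resize(cv2.imread(f'pics/{f}.png')[190:245,240:330],(720,440//2+60),interpolation=cv2.INTER_CUBIC) for f in('s0','s10')]
cv2.imwrite('pics/cmp.png',np.vstack(a))
d=cv2.absdiff(cv2.imread('pics/s0.png'),cv2.imread('pics/s10.png')).max(2)
cv2.imwrite('pics/diff.png',np.clip(d.astype(int)*3,0,255).astype(np.uint8))
E
```

```text
31.9 [ 416.51681179 -290.33994477  263.37629955] [0.29234557 0.22912379 0.61294097]
```

View pics/w10.png

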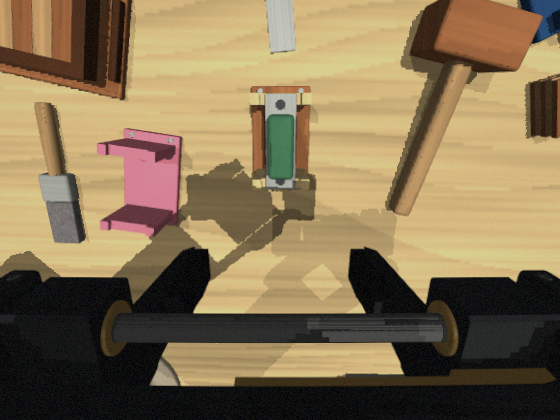

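View pics/cmp.png

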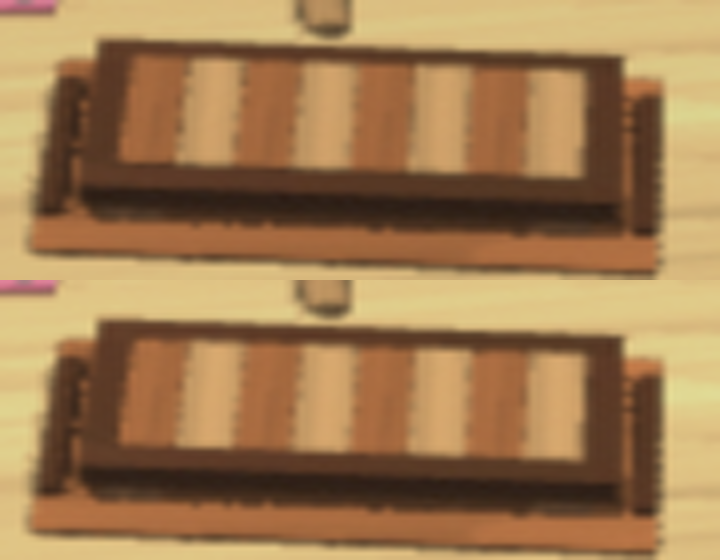

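View pics/diff.png

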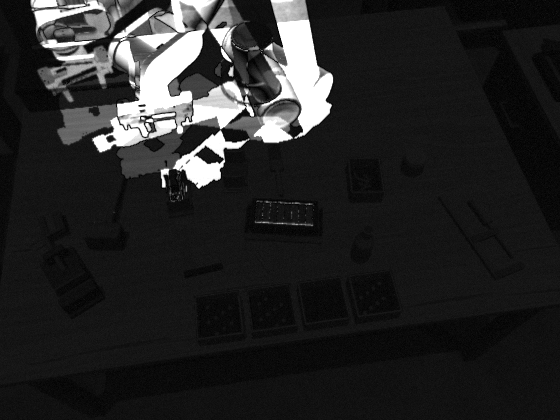

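All eight strips have dropped by the same amount, nothing else has moved, and the roller hangs square in its rest. I hand in.

```bash
python3 -c "
from workcell import hand_in
print(hand_in())"
```

```text
the job is handed in; nothing more can be done
None
```

I took the roller from the wooden rest, rolled the panel twice, up and back, and hung the roller back in its rest. The job was handed in at about 32 s of the 70 s allowed.

- **Pressing force:** At the readings taken along both passes, the panel carried about 16–18 N. I saw force readings only at the end of each move, so brief peaks in between were not seen.
- **Strips:** At the stops along the panel the force held above the 13 N at which strips sink, with no further give. The height stayed on one straight line, sloping about 0.2° along y. The last pictures show all eight strips level with the border. The before/after picture shows the same drop across the inlay.
- **Roller:** On its return it seated at the same height as when first parked, between the stops. The gripper opened and moved away clear of everything.
- **Everything else:** The before/after picture shows nothing else moved. The part of the bench hidden by the arm could not be compared, but the wrist view shows the pink rest, brush and mallet standing where they were.

No check failed. While rolling there was a side force of up to 5 N along x, which I took to be the arm flexing.

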